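Put the spanner away and take the trowel in hand

TASK

The mould is bolted up and is to be filled next. First slide the spanner from the bench, small round ring end first, fully home into the empty slot of the blue tool rack and let go of it; then draw the trowel out of the rack's other slot and turn it so that it slopes point-down at about 45 degrees. Finish while holding the trowel still in the air like that, all of it higher than the rack and clear of rack and analyser, and leave the mould, the tin and the wooden block where they are.

Things in the scene. Friction and masses are not known exactly. Their poses are not given: they have to be found in the camera images.
- rack: Blue two-slot tool rack, fixed to the bench (its place varies), 96 (x) x 116 (y) mm, 92 mm high, on a black foot plate 116 x 136 x 8 mm. Origin: centre of its underside on the bench; z up. The spanner slot opens in its -y face, the trowel slot in its +y face, above it; both slots run along its y axis and have white lips.
- spanner_slot (a point): Centre of the mouth of the empty spanner slot, in the rack's -y face, 47 mm above the bench; axes as the rack. The slot runs along +y from here: 40 mm wide (x), 14 mm high (floor 40 mm above the bench, roof 54 mm), 73 mm deep to a solid stop. The rack is solid over it and below it.
- trowel_slot (a point): Centre of the mouth of the trowel slot, in the rack's +y face, 74 mm above the bench; axes as the rack. The slot runs along -y from here: 82 mm wide, 8 mm high (floor 70 mm above the bench, roof 78 mm), 110 mm deep.
- spanner_mid (a point): Loose steel open-ended spanner, 198 mm long, 0.13 to 0.19 kg, lying flat on the bench, right of the rack. This point is the middle of its straight bar (12 mm wide, 6 mm thick), half-way up, 3 mm above its underside. y runs along the spanner towards the small round ring end, z up when it lies flat. The open jaw at the other end is 32 mm wide.
- spanner_ring (a point): The outermost tip of the spanner's ring end (ring head 26 mm wide, 8 mm thick), 99 mm from the middle along the spanner's y, half-way up the head, 4 mm above its underside.
- trowel_handle (a point): Point on the axis of the trowel's round wooden handle (29 mm thick, 104 mm long), 11 mm from its middle towards the blade, a good place to grasp; at the start 105 mm from the slot's mouth, about 85 mm above the bench. y runs along the trowel from the point to the handle's end, z square to the blade, up at the start. The axis lies 15 mm above the blade's underside.
- trowel_point (a point): The point of the trowel's blade, 193 mm from the handle point along the trowel's -y and 14 mm below the handle axis; at the start 88 mm deep in the slot. The blade is a triangle 72 mm wide at the heel, 108 mm long, 2 mm thick.
- trowel: Loose pointing trowel, 255 mm long, 0.15 to 0.3 kg; at the start its blade lies flat in the trowel slot (with play, it may droop a few degrees) and its handle sticks out along the rack's +y. Origin: on the blade's underside plane, 65 mm from the handle point towards the blade's point; axes as the handle point's.
- spanner: The spanner as a whole. Origin: under its middle, on its underside; axes as the middle point's.
- mould: Black two-gang cube mould, 93 x 160 mm, 62 mm high, loose on the bench in front of the analyser; origin at the centre of its underside. Leave it alone.
- tin: Small round aluminium tin with lid, 59 mm wide, 38 mm high, loose on the bench between analyser and oven; origin at the centre of its underside. Leave it alone.
- block: Wooden block, 40 x 110 mm, 28 mm high, loose on the bench at the left; origin at the centre of its underside. Leave it alone.
- sieve_box: The grey-white analyser box that stands fixed on the bench at the left, its front at x = 0.51 to 0.53, its right side at y = 0.11 to 0.13, its top 315 mm above the bench. At the right, behind the work, stands the drying oven: its door's front at x = 0.615, its green door handle reaching forward to x = 0.586 at y = -0.31 to -0.25, 148 to 304 mm above the bench.

How it is judged:
On the way, in this order (a step that is already met when the one before it is completed fails the run):
1. the spanner is home in its slot, ring end first, and let go, with the trowel still in the rack (y of spanner_ring in the frame of rack above 0.003 m and x of spanner_ring in the frame of rack between -0.02 and 0.02 m and z of spanner_ring in the frame of rack between 0.036 and 0.058 m and contact force between spanner and the fingers below 0.3 N and y of trowel_point in the frame of rack below 0 m), for 0.2 s.
2. the trowel is drawn right out of its slot (y of trowel_point in the frame of rack above 0.058 m and height (world z) of trowel above 0.05 m and contact force between trowel and the fingers above 0.5 N), for 0.05 s.
At the end, for the whole second after the job is handed in: Spanner untouched, its ring tip within 12 mm of the stop of its slot. Trowel held by the fingers, still (under 0.05 m/s), its point at least 94 mm above the bench (over the rack's top), its long axis 30 to 60 degrees from vertical, point down, touching neither rack nor analyser (y of spanner_ring in the frame of rack above 0.003 m and x of spanner_ring in the frame of rack between -0.02 and 0.02 m and z of spanner_ring in the frame of rack between 0.036 and 0.058 m and contact force between spanner and the fingers below 0.3 N and height (world z) of trowel_point above 0.094 m and angle between trowel's own y axis and vertical between 0.52 and 1.05 rad and contact force between trowel and the fingers above 0.5 N and contact force between trowel and rack below 0.1 N and contact force between trowel and sieve_box below 0.1 N and linear speed of trowel below 0.05 m/s); the arm keeps its last pose, push and grip.
It fails at once if the mould, the tin or the wooden block is moved by more than 20 mm (distance of any of mould, tin, block from where it was at the start of the episode above 0.02 m).
It fails at once if the trowel is dropped on the bench (height (world z) of trowel below 0.03 m).
It also fails if it takes over 54 s, if anything falls off the work surface, if the arm or the gripper's body presses on something with over 40 N, if the wrist force passes 120 N, or if a joint passes its speed limit or range.

ROBOT

A 6-joint arm with a two-finger parallel gripper is mounted at the origin on a cart in front of the work surface, level with it; the furniture and walls round the work are solid. World frame = base frame: x ahead of the robot, y to its left, z up, the work surface at z = 0. Lengths are in m, angles in rad, forces in N, time in s.
With the tool pointing down it reaches from about 0.3 to 0.75 m from the base axis. Payload 8.5 kg.
Tool frame: the origin (TCP) lies between the finger pads; the fingertips stand 14 mm ahead of it and the grasp point (between the pads) lies 5 mm behind it; z points along the fingers, y is the line along which they close (so a half turn about z gives the same grasp; the last joint's range is limited). The gripper opens to 85 mm and grips with 20 to 120 N. Pads are 22 mm wide; open, the fingers measure 114 mm over their backs; the gripper's body (76 mm by 85 mm) begins 54 mm behind the grasp point. The pads swing forward as they close: fully open they stand 13 mm farther back than shut.
Start: joints at [-1.375, 0.381, 1.297, -0, 1.464, -0.215], TCP at [0.22, -0.504, 0.245] pointing down, gripper open.
Joint ranges: [-3.11, 3.11], [-0.89, 2.33], [0.22, 2.48], [-1.42, 4.56], [0.17, 2.85], [-2.88, 2.88]. Speed limits (rad/s): [2.39, 2.39, 3.14, 3.14, 3.14, 3.14].

INTERFACE

Orientations are given as a unit quaternion [x, y, z, w].
In Python, from station import read_state, imaging, job gives the robot as it stands.
- The arm moves only by the tool step_arm, never from a script. Its arguments are lists of equal length, an entry for each row: "turn": the turn, a rotation vector about the world's x, y, z in rad, a list of three; "delta_pos": the shift along the world's x, y, z in cm, a list of three; "fingers": the closure in counts, from 0 (fully open) to 255 (shut). In form: {"turn": [[wx, wy, wz], ...], "delta_pos": [[dx, dy, dz], ...], "fingers": [fingers, ...]}. A call has 1 to 8 rows; each row shifts and turns the commanded pose from where the row before left it; what a row does not reach is not made up. A row lasts 1/8 s, in which the tool goes at most 62.5 mm and 10.7 degrees, less where a joint would pass 70% of its speed; a pose out of reach is approached as far as the arm can. A call with a gripper value outside its range is refused whole. The fingers move at their own pace and stop on an object; "grip_force" is the grip in N (left out, the last holds). Time passes only in rows, so rows that do not move let the fingers close. It gives the time, the measured TCP pose, the force, the opening and the grip force at its end, in the units of the state.
- read_state(): the state, without advancing time (a new reading comes with each control period).
- imaging.read_camera(name): name is "scene" or "side" or "wrist"; returns a dict with "color" (480x640x3 uint8, blue, green, red), "fov_y" (degrees; the focal length in pixels is half the picture's height over the tangent of half this angle, whatever the lens; pixels are square), "cx", "cy" (the principal point, pixels), "rvec" (rotation vector, rad) and "tvec" (3), from world to camera coordinates, as OpenCV has them. Camera axes: x right, y down, z forward; pixel columns grow to the right and rows downward; lengths in m; the calibration is good to about 2 mm. A picture is of the moment at which its call begins. There is no depth.
- job.close_job(): hands the job in; it is judged then, once.
The state is a dict: "t": time; "joints": joint angles; "qd": joint speeds; "tau": joint torques, N m; "tool_pos": TCP position; "tcp_rot": TCP orientation; "contact_force": force on the tool from outside, world axes, zero at the start; "torque": the same for the moment, N m; "finger_gap": opening from 0.0 (shut) to 1.0 (fully open); "gripper_force": force on a finger pad.
Only numpy, scipy, OpenCV 4.12 (cv2) and the standard library are available. Lean on these libraries where they do the work, as an engineer would, in place of code of your own. Each camera call takes 0.05 s, during which the arm holds its last target. There are 200 camera calls.

## Working session

There is one attempt and no reset: what is moved stays moved. The work goes in short steps, Python scripts to look and compute and a tool call to move; the robot and the scene stay as the last step left them, time stands still between calls to the robot, and variables do not carry over. Pictures are saved under pics/ and viewed, at most 10 in all, crops included, and the job is handed in when it is done.

Besides the shell and the picture viewer there is one more tool, called after "Request:" by a JSON object that holds its "op" and its "data", one argument or row to a line. step_arm: Moves the arm, as the interface text tells. Its arguments: {"type":"object","properties":{"turn":{"type":"array"},"delta_pos":{"type":"array"},"fingers":{"type":"array"},"grip_force":{"type":"number"}},"required":["turn","delta_pos","fingers"]}

```bash
mkdir -p pics
cat > h.py <<'E'
import numpy as np,cv2,pickle
from station import read_state,imaging,job
def shot(n,f):
    d=imaging.read_camera(n); cv2.imwrite(f'pics/{f}.png',d['color']); pickle.dump(d,open(f'pics/{f}.pkl','wb')); return d
def load(f): return pickle.load(open(f'pics/{f}.pkl','rb'))
def K(d):
    f=240/np.tan(np.radians(d['fov_y'])/2); return np.array([[f,0,d['cx']],[0,f,d['cy']],[0,0,1]])
def ray(d,u,v):
    R=cv2.Rodrigues(np.array(d['rvec'],float))[0]; t=np.array(d['tvec'],float).ravel()
    return -R.T@t, R.T@np.linalg.inv(K(d))@[u,v,1]
def atz(d,u,v,z):
    c,r=ray(d,u,v); return c+r*(z-c[2])/r[2]
def proj(d,P):
    return cv2.projectPoints(np.array(P,float).reshape(-1,3),np.array(d['rvec'],float),np.array(d['tvec'],float),K(d),None)[0].reshape(-1,2)
E
python3 - <<'E'
from h import *
print(read_state())
for n in('scene','side'):
    d=shot(n,n+'0'); print(n,d['fov_y'],ray(d,320,240),d.keys())
E
```

```text
{'t': 0.0, 'joints': array([-1.37531482e+00,  3.81195401e-01,  1.29828520e+00,  7.80529619e-06,
        1.46359975e+00, -2.15305617e-01]), 'qd': array([ 0.0003237 ,  0.00047875,  0.00124389,  0.00038037,  0.00092931,
       -0.00014169]), 'tau': array([ 1.34141577e-03, -4.48454010e+01, -2.31279588e+01, -1.41517889e-04,
        4.63655277e-03, -1.54852711e-05]), 'tool_pos': array([ 0.21957278, -0.5039617 ,  0.24470384]), 'tcp_rot': array([ 9.78980608e-01,  2.03951996e-01,  1.12527257e-05, -7.43776945e-04]), 'contact_force': array([-0.02769619, -0.40603903,  0.90076315]), 'torque': array([-0.0272469 ,  0.01166413, -0.02614685]), 'gripper_force': 0.0, 'finger_gap': 1.001271890287931}
scene 55.99709660408377 (array([-0.34680447,  0.71937198,  0.88568753]), array([ 0.66436032, -0.500777  , -0.55516202])) dict_keys(['color', 'fov_y', 'cx', 'cy', 'rvec', 'tvec'])
side 48.28604802604243 (array([-0.12810915, -1.27412851,  0.63809103]), array([ 0.4479252 ,  0.82353647, -0.34814452])) dict_keys(['color', 'fov_y', 'cx', 'cy', 'rvec', 'tvec'])
```

View pics/scene0.png

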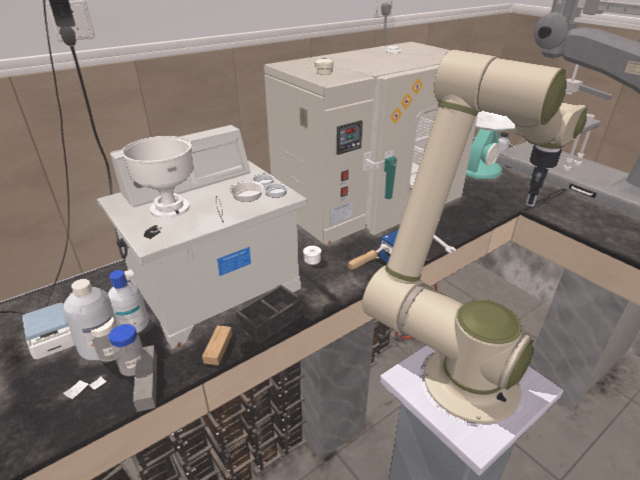

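View pics/side0.png

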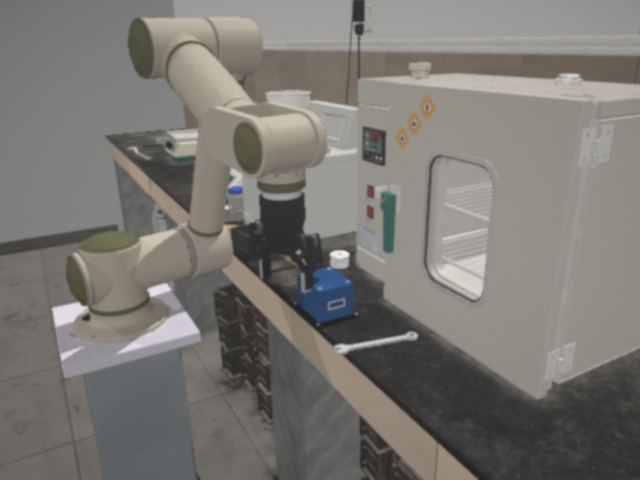

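The scene view shows the trowel handle at about (362,260), with the rack partly hidden behind the arm. In the side view the rack is at about (327,293) and the spanner runs from (340,349) to (415,337). I'll enlarge the side view.

Run:
```python
from h import *
d=load('side0'); c=d['color'][225:365,225:425]; cv2.imwrite('pics/c1.png',cv2.resize(c,None,fx=4,fy=4,interpolation=cv2.INTER_CUBIC))
for u,v in((340,349),(415,337)): print(atz(d,u,v,.004))
print(atz(d,327,317,.008))
```

```text
[ 0.39294358 -0.39925592  0.004     ]
[ 0.5660321  -0.44225497  0.004     ]
[ 0.43669993 -0.26447579  0.008     ]
```

View pics/c1.png

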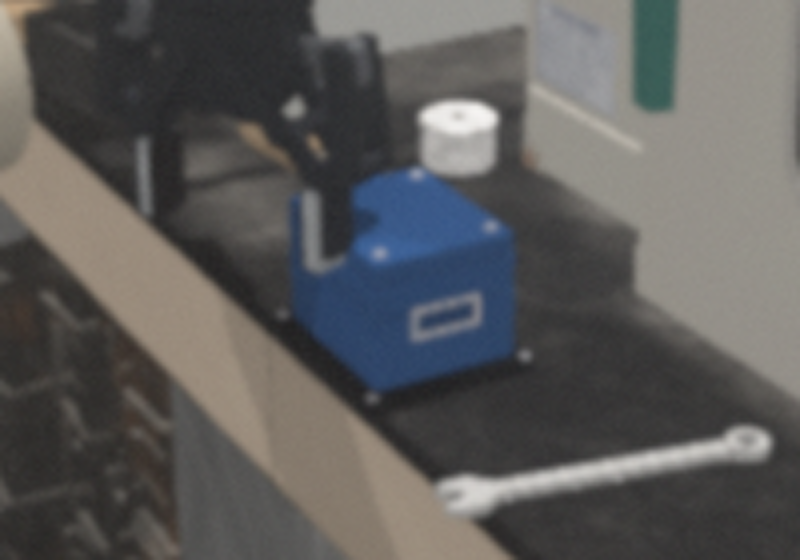

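Jaw end at crop (440,492), ring tip at (772,443), slot frame centred on (445,317). Next I'll compute positions and get the wrist camera pose.

Run:
```python
from h import *
d=load('side0'); q=lambda x,y:(225+x/4,225+y/4)
for n,x,y,z in(('jaw',440,492,.004),('ring',772,444,.004),('slot',445,317,.047),('fl',380,390,.008),('fr',513,355,.008),('tr',514,236,.092),('tl',381,272,.092),('screwFL',372,398,.008),('screwFR',525,356,.008),('screwBL',282,315,.008),('t1',380,253,.092),('t2',490,226,.092),('t3',417,174,.092)):
  print(n,atz(d,*q(x,y),z).round(4))
w=shot('wrist','w0'); s=read_state(); c,r=ray(w,320,240); print(w['fov_y'],c-s['tool_pos'],r/np.linalg.norm(r), ray(w,320,0)[1],ray(w,640,240)[1])
```

```text
jaw [ 0.3855 -0.3902  0.004 ]
ring [ 0.5747 -0.4422  0.004 ]
slot [ 0.452  -0.2833  0.047 ]
fl [ 0.4089 -0.2796  0.008 ]
fr [ 0.5005 -0.283   0.008 ]
tr [ 0.4968 -0.2891  0.092 ]
tl [ 0.4048 -0.2911  0.092 ]
screwFL [ 0.4001 -0.2856  0.008 ]
screwFR [ 0.5061 -0.2879  0.008 ]
screwBL [ 0.402 -0.162  0.008]
t1 [ 0.4166 -0.2685  0.092 ]
t2 [ 0.492  -0.2696  0.092 ]
t3 [ 0.4934 -0.1783  0.092 ]
67.03181125456123 [0.06780025 0.03028549 0.12901526] [-0.2664328  -0.11541919 -0.95691796] [ 0.31438184  0.13674792 -1.15105026] [ 0.08505735 -0.92549656 -0.95755799]
```

Rack, from several consistent points: centre ≈ (0.452,-0.225), yaw ≈ -1°. Spanner: mid ≈ (0.48,-0.416), direction ≈ -15.4°, length 196 mm against 198 given. I'll move over it for a wrist view.

Request:
{"op": "step_arm", "data": {
  "turn": [
    [0,0,-0.11],
    [0,0,-0.11],
    [0,0,-0.11],
    [0,0,-0.11],
    [0,0,-0.12],
    [0,0,-0.12],
    [0,0,0],
    [0,0,0]
  ],
  "delta_pos": [
    [3.8,2.0,1.5],
    [3.8,2.0,1.5],
    [3.8,2.0,1.5],
    [3.8,2.0,1.5],
    [3.8,2.0,1],
    [3.8,2.0,0.5],
    [0,0,0],
    [0,0,0]
  ],
  "fingers": [0,0,0,0,0,0,0,0]
}}

```text
t: 1.15
tool_pos: [0.4473, -0.3843, 0.3199]
tcp_rot: [0.991, -0.134, -0.0, -0.0]
contact_force: [0.1, -0.7, 0.3]
finger_gap: 0.998
gripper_force: 0.0
```

Run:
```python
from h import *
d=shot('wrist','w1'); s=shot('scene','scene1'); print(read_state()['joints'],ray(d,320,240))
```

```text
[-9.11432893e-01  4.15878568e-01  1.02819692e+00 -1.76576679e-04
  1.69810356e+00  9.29195606e-01] (array([ 0.5187219 , -0.40388369,  0.44890112]), array([-0.28082428,  0.0775137 , -0.95662843]))
```

View pics/w1.png

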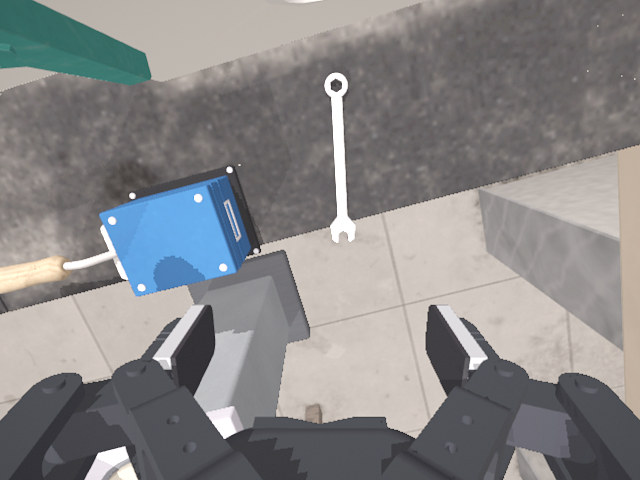

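The wrist view shows the ring tip at (336,73), the jaw end at (343,240) overhanging the bench edge, and the bar between them. Rack top screws are at (112,220), (198,198), (223,267) and (142,287), with foot screws at (132,196), (229,170) and (257,250). The trowel handle is at the left.

Run:
```python
from h import *
d=load('w1')
for n,x,y,z in(('ring',336,73,.004),('jaw',343,240,.004),('barA',337.5,105,.006),('barB',342.5,212,.006),('t1',112,220,.092),('t2',198,198,.092),('t3',223,267,.092),('t4',142,287,.092),('f1',132,196,.008),('f2',229,170,.008),('f3',257,250,.008),('lipA',224,201,.047),('lipB',239,242,.047),('handle',0,275,.085),('tang',110,257,.085)):
  print(n,atz(d,x,y,z).round(4))
s=load('scene1'); c=s['color'][215:345,290:480]; cv2.imwrite('pics/c2.png',cv2.resize(c,None,fx=4,fy=4,interpolation=cv2.INTER_CUBIC))
```

```text
ring [ 0.5725 -0.4374  0.004 ]
jaw [ 0.3803 -0.3963  0.004 ]
barA [ 0.5393 -0.4304  0.006 ]
barB [ 0.4164 -0.4048  0.006 ]
t1 [ 0.4905 -0.1776  0.092 ]
t2 [ 0.4883 -0.2697  0.092 ]
t3 [ 0.4125 -0.2685  0.092 ]
t4 [ 0.414  -0.1769  0.092 ]
f1 [ 0.5051 -0.161   0.008 ]
f2 [ 0.5031 -0.2862  0.008 ]
f3 [ 0.3979 -0.2867  0.008 ]
lipA [ 0.4735 -0.2797  0.047 ]
lipB [ 0.4235 -0.28    0.047 ]
handle [ 0.466 -0.03   0.085]
tang [ 0.4532 -0.1537  0.085 ]
```

View pics/c2.png

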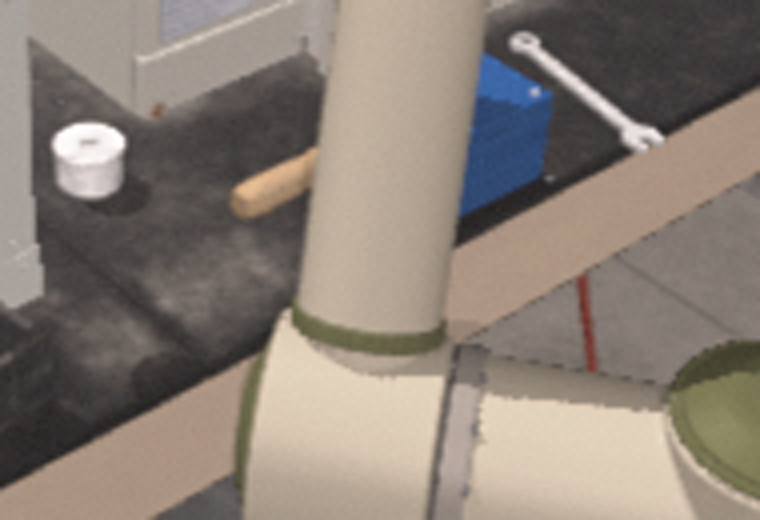

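All points are consistent: rack centre ≈ (0.452,-0.224), yaw -0.9°; spanner mid (0.4765,-0.4185), direction -12°. I'll grasp 20 mm jaw-side of the middle.

Request:
{"op": "step_arm", "data": {
  "turn": [
    [0,0,0.06],
    [0,0,0],
    [0,0,0],
    [0,0,0],
    [0,0,0],
    [0,0,0],
    [0,0,0],
    [0,0,0]
  ],
  "delta_pos": [
    [1.0,-2.9,-4],
    [0,0,-5.5],
    [0,0,-5.5],
    [0,0,-5.5],
    [0,0,-5],
    [0,0,-3],
    [0,0,-1.8],
    [0,0,0]
  ],
  "fingers": [100,100,100,100,100,100,100,100],
  "grip_force": 60
}}

```text
t: 2.25
tool_pos: [0.4571, -0.4134, 0.0168]
tcp_rot: [0.994, -0.105, -0.0, -0.001]
contact_force: [0.1, 0.5, -0.2]
finger_gap: 0.61
gripper_force: 0.0
```

Request:
{"op": "step_arm", "data": {
  "turn": [
    [0,0,0],
    [0,0,0],
    [0,0,0],
    [0,0,0],
    [0,0,0]
  ],
  "delta_pos": [
    [0,0,0],
    [0,0,0],
    [0,0,0],
    [0,0,0],
    [0,0,0]
  ],
  "fingers": [255,255,255,255,255]
}}

```text
t: 2.88
tool_pos: [0.458, -0.4137, 0.0187]
tcp_rot: [0.995, -0.104, 0.001, 0.001]
contact_force: [-1.1, 0.6, 6.9]
finger_gap: 0.097
gripper_force: 58.8
```

Request:
{"op": "step_arm", "data": {
  "turn": [
    [0,0,0],
    [0,0,0],
    [0,0,0]
  ],
  "delta_pos": [
    [0,0,3],
    [0,0,4],
    [0,0,0]
  ],
  "fingers": [255,255,255]
}}

```text
t: 3.25
tool_pos: [0.4585, -0.4142, 0.0905]
tcp_rot: [0.995, -0.104, 0.002, 0.002]
contact_force: [-0.4, -0.1, -1.9]
finger_gap: 0.098
gripper_force: 58.6
```

Run:
```python
from h import *
d=shot('side','side2'); w=shot('wrist','w2'); print(read_state()['finger_gap'])
a=cv2.resize(d['color'][230:370,260:440],(720,560),interpolation=cv2.INTER_CUBIC)
b=w['color'][60:340,200:480]; b=cv2.resize(b,(400,400)); a=cv2.resize(a,(400,311))
cv2.imwrite('pics/c3.png',np.hstack([np.vstack([a,np.zeros((89,400,3),np.uint8)]),b]))
```

```text
0.09397126307550194
```

View pics/c3.png

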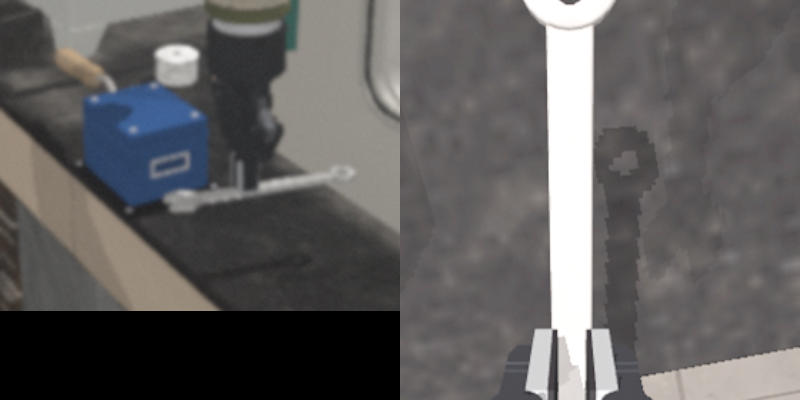

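The spanner is held near the fingertips and looks about level, with the ring end maybe slightly raised. I'll triangulate the tilt.

Run:
```python
from h import *
s=read_state();p=s['tool_pos'];d=load('side2');w=load('w2')
from scipy.spatial.transform import Rotation as Ro
R=Ro.from_quat(s['tcp_rot']).as_matrix(); n=R[:,1]; print(R.round(3))
def pl(c,r): return c+r*(n@(p-c))/(n@r)
for nm,u,v in(('ring',419.8,307.4),('jaw',334.3,322.3)): 
    P=pl(*ray(d,u,v)); print(nm,P.round(4),'tool',(R.T@(P-p)).round(4))
g=w['color'].min(2); m=(g>215).astype(np.uint8)
for r in range(20,110,6):
    xs=np.where(m[r,250:400])[0]; print(r,(xs.min()+250,xs.max()+250) if len(xs) else None,end=' ')
for v in (30,40,50,60): P=atz(w,319,v,.08);print(v,P.round(4))
```

```text
[[ 0.978 -0.208 -0.   ]
 [-0.208 -0.978  0.   ]
 [-0.    -0.    -1.   ]]
ring [ 0.5784 -0.4386  0.0745] tool [ 0.1236 -0.      0.0126]
jaw [ 0.3805 -0.3966  0.0727] tool [-0.0786  0.      0.0145]
20 (np.int64(286), np.int64(350)) 26 (np.int64(284), np.int64(352)) 32 (np.int64(282), np.int64(353)) 38 (np.int64(282), np.int64(354)) 44 (np.int64(282), np.int64(354)) 50 (np.int64(283), np.int64(353)) 56 (np.int64(285), np.int64(350)) 62 (np.int64(288), np.int64(347)) 68 (np.int64(293), np.int64(342)) 74 (np.int64(300), np.int64(335)) 80 (np.int64(303), np.int64(334)) 86 (np.int64(303), np.int64(334)) 92 (np.int64(303), np.int64(334)) 98 (np.int64(303), np.int64(334)) 104 (np.int64(303), np.int64(334)) 30 [ 0.5618 -0.4351  0.08  ]
40 [ 0.5589 -0.4345  0.08  ]
50 [ 0.5559 -0.4338  0.08  ]
60 [ 0.5529 -0.4332  0.08  ]
```

It is level to within 0.5°, with the ring tip 121 mm ahead of the TCP. Rotating to face the slot.

Request:
{"op": "step_arm", "data": {
  "turn": [
    [0,0,0.176],
    [0,0,0.176],
    [0,0,0.176],
    [0,0,0.176],
    [0,0,0.176],
    [0,0,0.176],
    [0,0,0.176],
    [0,0,0.176]
  ],
  "delta_pos": [
    [-0.3,-1.5,0.5],
    [-0.3,-1.5,0.5],
    [-0.2,-1.5,0],
    [-0.2,0,0],
    [0,0,0],
    [0,0,0],
    [0,0,0],
    [0,0,0]
  ],
  "fingers": [255,255,255,255,255,255,255,255]
}}

```text
t: 4.35
tool_pos: [0.4472, -0.4576, 0.0956]
tcp_rot: [0.824, 0.567, 0.0, -0.002]
contact_force: [0.0, -0.4, -0.5]
finger_gap: 0.093
gripper_force: 58.8
```

Request:
{"op": "step_arm", "data": {
  "turn": [
    [0,0,0.176],
    [0,0,0.176],
    [0,0,0],
    [0,0,0],
    [0,0,0]
  ],
  "delta_pos": [
    [0,0,0],
    [0,0,0],
    [0,0,-2],
    [0,0,-1.5],
    [0,0,0]
  ],
  "fingers": [255,255,255,255,255]
}}

```text
t: 4.97
tool_pos: [0.4471, -0.4574, 0.0603]
tcp_rot: [0.714, 0.7, 0.0, -0.002]
contact_force: [0.2, 0.1, -0.4]
finger_gap: 0.096
gripper_force: 58.8
```

Run:
```python
from h import *
from scipy.spatial.transform import Rotation as Ro
s=read_state();R=Ro.from_quat(s['tcp_rot']).as_matrix();print(s['tool_pos'],R.round(4),s['joints'].round(2))
w=shot('wrist','w3'); d=shot('side','side3')
a=cv2.resize(d['color'][235:360,250:390],(400,357),interpolation=cv2.INTER_CUBIC); b=cv2.resize(w['color'][0:360],(400,225))
cv2.imwrite('pics/c4.png',np.vstack([a,b]))
```

```text
[ 0.44709949 -0.45744381  0.06027591] [[ 0.0202  0.9998 -0.0022]
 [ 0.9998 -0.0202  0.0034]
 [ 0.0033 -0.0023 -1.    ]] [-0.98  0.71  1.27 -0.    1.16 -0.96]
```

View pics/c4.png

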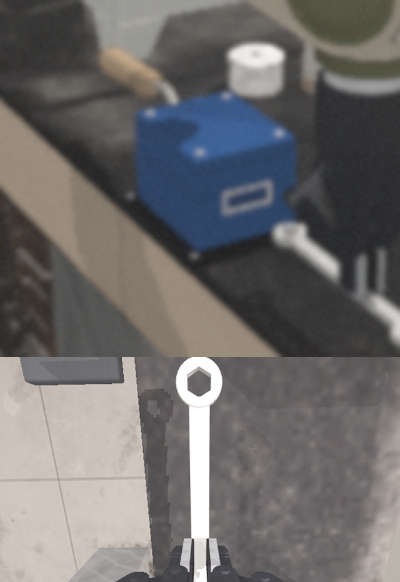

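Side view: ring centre at crop (290,234), slot frame centre at (246,198). Checking them against each other with the same camera.

Run:
```python
from h import *
d=load('side3'); q=lambda x,y:(250+x/2.857,235+y/2.857)
def aty(u,v,y):
    c,r=ray(d,u,v); return (c+r*(y-c[1])/r[1]).round(4)
for y in(-.345,-.349,-.353): print('ringc',aty(*q(290,233),y))
for x,y in((246,198),(223,206),(271,190)): print('slot',aty(*q(x,y),-.283))
```

```text
ringc [ 0.4565 -0.345   0.0414]
ringc [ 0.454 -0.349  0.044]
ringc [ 0.4514 -0.353   0.0465]
slot [ 0.4518 -0.283   0.0468]
slot [ 0.4296 -0.283   0.0452]
slot [ 0.4763 -0.283   0.0479]
```

Request:
{"op": "step_arm", "data": {
  "turn": [
    [0,0,0],
    [0,0,0],
    [0,0,0],
    [0,0,0],
    [0,0,0],
    [0,0,0]
  ],
  "delta_pos": [
    [0.2,2,0.1],
    [0,2,0],
    [0,1.5,0],
    [0,1,0],
    [0,1,0],
    [0,0,0]
  ],
  "fingers": [255,255,255,255,255,255]
}}

```text
t: 5.82
tool_pos: [0.4497, -0.3828, 0.0634]
tcp_rot: [0.714, 0.7, 0.0, -0.0]
contact_force: [0.0, 0.3, -1.4]
finger_gap: 0.097
gripper_force: 58.8
```

Request:
{"op": "step_arm", "data": {
  "turn": [
    [0,0,0],
    [0,0,0],
    [0,0,0],
    [0,0,0],
    [0,0,0]
  ],
  "delta_pos": [
    [0,1,-0.1],
    [0.02,1,0],
    [0.02,1,0],
    [0.02,1,0],
    [0,0,0]
  ],
  "fingers": [255,255,255,255,255]
}}

```text
t: 6.45
tool_pos: [0.4503, -0.3424, 0.0624]
tcp_rot: [0.714, 0.7, 0.0, -0.0]
contact_force: [-0.6, -0.4, -1.0]
finger_gap: 0.1
gripper_force: 58.8
```

Request:
{"op": "step_arm", "data": {
  "turn": [
    [0,0,0],
    [0,0,0],
    [0,0,0],
    [0,0,0]
  ],
  "delta_pos": [
    [0,0.4,0],
    [0,0.4,0],
    [0,0.3,0],
    [0,0,0]
  ],
  "fingers": [255,255,255,255]
}}

```text
t: 6.95
tool_pos: [0.4502, -0.332, 0.0623]
tcp_rot: [0.714, 0.7, 0.0, -0.0]
contact_force: [-0.0, 0.1, -1.3]
finger_gap: 0.096
gripper_force: 58.8
```

Run:
```python
from h import *
w=shot('wrist','w4'); d=shot('side','side4')
a=cv2.resize(d['color'][235:360,250:390],(400,357),interpolation=cv2.INTER_CUBIC); b=cv2.resize(w['color'][0:360],(400,225))
cv2.imwrite('pics/c5.png',np.vstack([a,b]))
```

```text
(no output)
```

View pics/c5.png

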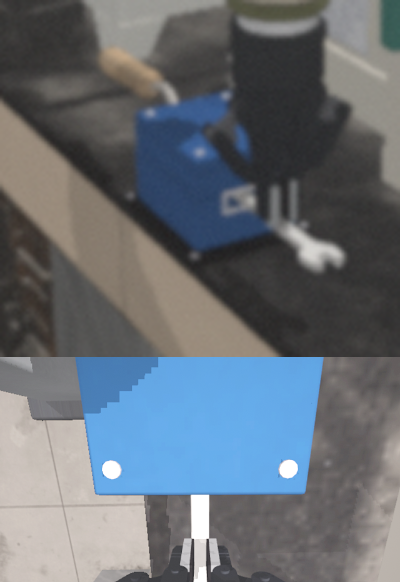

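The spanner is in the slot, with the bar centred on the rack. I'll push gently until it meets the stop.

Request:
{"op": "step_arm", "data": {
  "turn": [
    [0,0,0],
    [0,0,0],
    [0,0,0]
  ],
  "delta_pos": [
    [0,0.3,0],
    [0,0.2,0],
    [0,0,0]
  ],
  "fingers": [255,255,255]
}}

```text
t: 7.42
tool_pos: [0.4502, -0.327, 0.0623]
tcp_rot: [0.714, 0.7, -0.0, -0.0]
contact_force: [-0.4, -0.0, -1.5]
finger_gap: 0.097
gripper_force: 58.8
```

Request:
{"op": "step_arm", "data": {
  "turn": [
    [0,0,0],
    [0,0,0]
  ],
  "delta_pos": [
    [0,0.3,0],
    [0,0,0]
  ],
  "fingers": [255,255]
}}

```text
t: 7.68
tool_pos: [0.4507, -0.3259, 0.063]
tcp_rot: [0.714, 0.7, -0.001, 0.002]
contact_force: [0.2, -6.8, -2.0]
finger_gap: 0.091
gripper_force: 58.8
```

Request:
{"op": "step_arm", "data": {
  "turn": [
    [0,0,0],
    [0,0,0]
  ],
  "delta_pos": [
    [0,0.2,0],
    [0,0,0]
  ],
  "fingers": [255,255]
}}

```text
t: 7.92
tool_pos: [0.4512, -0.3256, 0.0635]
tcp_rot: [0.714, 0.7, -0.002, 0.004]
contact_force: [0.2, -12.5, -0.4]
finger_gap: 0.099
gripper_force: 58.8
```

It's against the stop (12.5 N at the expected depth). Relieve the push, release and rise.

Request:
{"op": "step_arm", "data": {
  "turn": [
    [0,0,0],
    [0,0,0],
    [0,0,0],
    [0,0,0]
  ],
  "delta_pos": [
    [0,-0.3,-0.1],
    [0,0,0],
    [0,0,0],
    [0,0,0]
  ],
  "fingers": [255,150,100,100]
}}

```text
t: 8.43
tool_pos: [0.4502, -0.3249, 0.0613]
tcp_rot: [0.714, 0.7, 0.0, -0.0]
contact_force: [-0.6, 0.5, -0.9]
finger_gap: 0.603
gripper_force: 0.0
```

Request:
{"op": "step_arm", "data": {
  "turn": [
    [0,0,0],
    [0,0,0],
    [0,0,0],
    [0,0,0],
    [0,0,0],
    [0,0,0]
  ],
  "delta_pos": [
    [0,0,3],
    [0,0,6],
    [0,0,6],
    [0,-1,6],
    [0,-2,3],
    [0,0,0]
  ],
  "fingers": [100,100,50,0,0,0]
}}

```text
t: 9.18
tool_pos: [0.4504, -0.3562, 0.3032]
tcp_rot: [0.714, 0.7, -0.0, 0.002]
contact_force: [-0.2, 0.2, -1.0]
finger_gap: 0.995
gripper_force: 0.0
```

Run:
```python
from h import *
w=shot('wrist','w5'); d=shot('side','side5')
a=cv2.resize(d['color'][235:360,250:390],(400,357),interpolation=cv2.INTER_CUBIC); b=cv2.resize(w['color'],(400,300))
cv2.imwrite('pics/c6.png',np.hstack([np.vstack([a,np.zeros((123,400,3),np.uint8)]),np.vstack([b,np.zeros((180,400,3),np.uint8)])]))
```

```text
(no output)
```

View pics/c6.png

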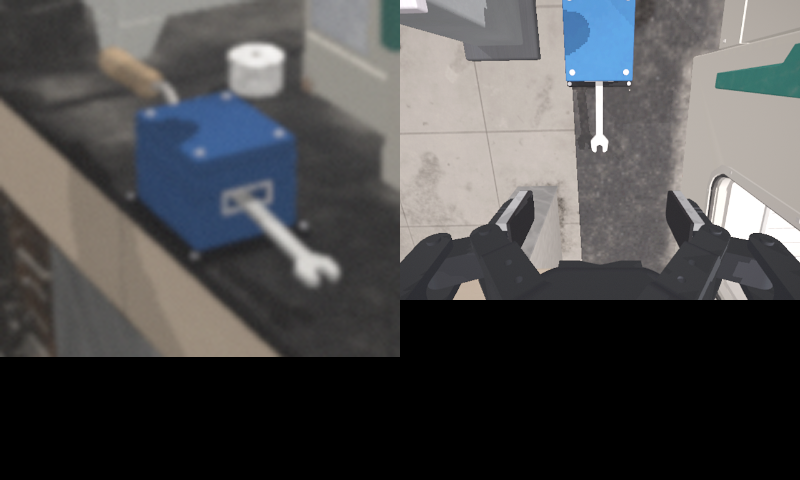

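The spanner sits in the slot, jaw outside (wrist crop tip (599,152)), straight and untouched. Moving over the trowel handle, I'll measure it with image code.

Request:
{"op": "step_arm", "data": {
  "turn": [
    [0,0,0],
    [0,0,0],
    [0,0,0],
    [0,0,0],
    [0,0,0],
    [0,0,0],
    [0,0,0]
  ],
  "delta_pos": [
    [0,3,0],
    [0,5,0],
    [0,5,0],
    [0,5,0],
    [0,5,0],
    [0,2,0],
    [0,0,0]
  ],
  "fingers": [0,0,0,0,0,0,0]
}}

```text
t: 10.15
tool_pos: [0.4496, -0.1036, 0.3003]
tcp_rot: [0.713, 0.701, -0.0, -0.001]
contact_force: [0.2, -0.7, 0.2]
finger_gap: 1.0
gripper_force: 0.0
```

Run:
```python
from h import *
d5=load('w5'); print('jaw',atz(d5,318.4,243,.04).round(4),atz(d5,318.4,243,.046).round(4))
s=read_state();print(s['tool_pos'],s['joints'].round(2))
w=shot('wrist','w6'); sd=shot('side','side6'); sc=shot('scene','scene6')
for n,im in(('w',w),('side',sd),('scene',sc)):
    h=cv2.cvtColor(im['color'],cv2.COLOR_BGR2HSV); m=cv2.inRange(h,(8,70,90),(22,200,255))
    k,l,st,ce=cv2.connectedComponentsWithStats(m)
    for i in np.argsort(-st[1:,4])[:4]+1:
        ys,xs=np.where(l==i); mu=np.array([xs.mean(),ys.mean()]); e=np.linalg.svd(np.c_[xs,ys]-mu,full_matrices=False)[2][0]; t=(np.c_[xs,ys]-mu)@e
        a,b=mu+e*t.min(),mu+e*t.max(); print(n,st[i],a.round(1),b.round(1), atz(im,*a,.085).round(4),atz(im,*b,.085).round(4))
```

```text
jaw [ 0.4477 -0.4048  0.04  ] [ 0.4478 -0.4028  0.046 ]
[ 0.44964266 -0.10356006  0.30029522] [-0.48  0.19  1.42  0.    1.54 -0.47]
w [ 313   93   30  116 1895] [322.3  93.3] [327.8 208.3] [0.4525 0.0027 0.085 ] [ 0.4561 -0.1009  0.085 ]
w [333  94  12  40 119] [344.1 132.7] [337.6  93.2] [ 0.4718 -0.031   0.085 ] [0.4661 0.0024 0.085 ]
w [499 159   7  13  47] [503.6 159.4] [500.6 171.1] [ 0.6201 -0.0576  0.085 ] [ 0.6187 -0.0684  0.085 ]
w [338 114   2   8  11] [338.5 114. ] [338.8 121. ] [ 0.4668 -0.0149  0.085 ] [ 0.467  -0.0209  0.085 ]
side [419  95  16  25 172] [426.5  95. ] [427. 119.] [3.66   3.2872 0.085 ] [2.4974 1.8676 0.085 ]
side [407 112  15  23 157] [412.9 112. ] [414.6 133.9] [2.6674 2.2506 0.085 ] [2.0045 1.3881 0.085 ]
side [395 127  14  22 140] [400.7 127. ] [402.4 148. ] [2.1048 1.665  0.085 ] [1.6614 1.0591 0.085 ]
side [221 225  14  11 106] [221.4 233.3] [232.9 224.5] [0.3517 0.246  0.085 ] [0.4118 0.3079 0.085 ]
scene [202 325  30  40 740] [226.5 325.2] [206.8 364.4] [0.4455 0.4128 0.085 ] [0.3599 0.506  0.085 ]
scene [348 256  14  14 133] [361.8 257.1] [348.5 267.6] [ 0.4609 -0.0484  0.085 ] [0.4449 0.0179 0.085 ]
scene [177 342   4   5  14] [179.7 342.4] [177.6 346.3] [0.4606 0.528  0.085 ] [0.4517 0.5369 0.085 ]
scene [240 395   8   9  14] [239.9 395.1] [246.3 402.7] [0.2415 0.4867 0.085 ] [0.2167 0.4853 0.085 ]
```

Run:
```python
from h import *
w=load('w6'); h=cv2.cvtColor(w['color'],cv2.COLOR_BGR2HSV)
for v in range(85,260,10):
    r=h[v,270:390]; g=w['color'][v,270:390].astype(int); ok=np.where((g[:,2]-g[:,0]>25)&(g[:,2]>90))[0]+270
    if len(ok): 
        a,b=ok.min(),ok.max(); print(v,a,b,len(ok),atz(w,(a+b)/2,v,.088).round(4), round(float(atz(w,b,v,.085)[0]-atz(w,a,v,.085)[0]),4))
```

```text
95 318 341 24 [0.4588 0.0009 0.088 ] 0.0203
105 315 343 29 [ 0.4583 -0.0073  0.088 ] 0.025
115 314 344 31 [ 0.4582 -0.0157  0.088 ] 0.0269
125 314 344 31 [ 0.4581 -0.0242  0.088 ] 0.0272
135 314 343 30 [ 0.4576 -0.0328  0.088 ] 0.0265
145 314 342 29 [ 0.457  -0.0415  0.088 ] 0.0257
155 315 342 28 [ 0.4573 -0.0504  0.088 ] 0.025
165 315 341 27 [ 0.4568 -0.0594  0.088 ] 0.0243
175 315 341 27 [ 0.4567 -0.0686  0.088 ] 0.0245
185 314 341 28 [ 0.4561 -0.0779  0.088 ] 0.0256
195 314 341 28 [ 0.456  -0.0874  0.088 ] 0.0258
205 317 338 22 [ 0.4558 -0.097   0.088 ] 0.0203
```

Handle measured at y -0.10 to +0.002, which matches the data, with x 0.457 and yaw matching the tool. Descending and gripping.

Request:
{"op": "step_arm", "data": {
  "turn": [
    [0,0,0],
    [0,0,0],
    [0,0,0],
    [0,0,0],
    [0,0,0],
    [0,0,0]
  ],
  "delta_pos": [
    [0.7,4.4,-2],
    [0,0,-5.5],
    [0,0,-6],
    [0,0,-5.5],
    [0,0,-3.1],
    [0,0,0]
  ],
  "fingers": [0,0,0,0,0,0],
  "grip_force": 100
}}

```text
t: 11.05
tool_pos: [0.4563, -0.0617, 0.0786]
tcp_rot: [0.715, 0.7, -0.001, -0.002]
contact_force: [0.8, 0.3, 0.2]
finger_gap: 1.003
gripper_force: 0.0
```

Request:
{"op": "step_arm", "data": {
  "turn": [
    [0,0,0],
    [0,0,0],
    [0,0,0],
    [0,0,0],
    [0,0,0],
    [0,0,0]
  ],
  "delta_pos": [
    [0,0,0],
    [0,0,0],
    [0,0,0],
    [0,0,0],
    [0,0,0],
    [0,0,0]
  ],
  "fingers": [255,255,255,255,255,255]
}}

```text
t: 11.8
tool_pos: [0.4576, -0.0614, 0.0812]
tcp_rot: [0.714, 0.7, 0.0, 0.001]
contact_force: [-1.7, -0.1, 6.7]
finger_gap: 0.301
gripper_force: 97.9
```

Run:
```python
from h import *
d=load('scene6')
for u,v,z in((237,305,.062),(278,289,.062),(303,300,.062),(304,318,.0),(262,340,.0),(312,258,.02)): print(u,v,atz(d,u,v,z).round(3))
```

```text
237 305 [0.52  0.346 0.062]
278 289 [0.511 0.221 0.062]
303 300 [0.43  0.192 0.062]
304 318 [0.424 0.194 0.   ]
262 340 [0.423 0.331 0.   ]
312 258 [0.62  0.023 0.02 ]
```

Request:
{"op": "step_arm", "data": {
  "turn": [
    [0,0,0],
    [0,0,0],
    [0,0,0],
    [0,0,0],
    [0,0,0],
    [0,0,0]
  ],
  "delta_pos": [
    [0,0,0.2],
    [0,0.8,0],
    [0.02,1.0,0],
    [0.02,1.5,0],
    [0.02,1.5,0],
    [0,0,0]
  ],
  "fingers": [255,255,255,255,255,255]
}}

```text
t: 12.55
tool_pos: [0.4577, -0.0119, 0.0823]
tcp_rot: [0.713, 0.701, -0.0, -0.0]
contact_force: [-0.6, 0.3, -2.8]
finger_gap: 0.301
gripper_force: 98.5
```

Sliding freely, and the mould (y ≥ 0.19) is clear. Drawing it out fully, then up.

Request:
{"op": "step_arm", "data": {
  "turn": [
    [0,0,0],
    [0,0,0],
    [0,0,0],
    [0,0,0],
    [0,0,0],
    [0,0,0],
    [0,0,0],
    [0,0,0]
  ],
  "delta_pos": [
    [0.02,1.5,0],
    [0.02,1.5,0],
    [0.02,1.5,0],
    [0,1.5,0],
    [0,0,0],
    [0,0,3],
    [0,0,4],
    [0,0,5]
  ],
  "fingers": [255,255,255,255,255,255,255,255]
}}

```text
t: 13.55
tool_pos: [0.458, 0.0465, 0.2031]
tcp_rot: [0.714, 0.7, -0.001, -0.001]
contact_force: [1.1, -0.9, -2.7]
finger_gap: 0.303
gripper_force: 98.8
```

Request:
{"op": "step_arm", "data": {
  "turn": [
    [0,0,0],
    [0,0,0],
    [0,0,0],
    [0,0,0],
    [0,0,0],
    [0,0,0],
    [0,0,0]
  ],
  "delta_pos": [
    [-2,-1,4],
    [-2,-1,4],
    [-2,-1,4],
    [-1,-1,2],
    [0,-1,0],
    [0,0,0],
    [0,0,0]
  ],
  "fingers": [255,255,255,255,255,255,255]
}}

```text
t: 14.42
tool_pos: [0.3885, -0.0031, 0.3412]
tcp_rot: [0.714, 0.7, -0.0, -0.001]
contact_force: [-0.4, 0.8, -2.3]
finger_gap: 0.301
gripper_force: 98.9
```

```bash
python3 -c "
from h import *
print(read_state()['joints'].round(2))"
```

```text
[-0.32  0.03  1.48  0.    1.63 -0.3 ]
```

Free of the slot. Tilting about world x by +45°.

Request:
{"op": "step_arm", "data": {
  "turn": [
    [0.1,0,0],
    [0.1,0,0],
    [0.1,0,0],
    [0.1,0,0],
    [0.1,0,0],
    [0.1,0,0],
    [0.1,0,0],
    [0.08,0,0]
  ],
  "delta_pos": [
    [0,0,0],
    [0,0,0],
    [0,0,0],
    [0,0,0],
    [0,0,0],
    [0,0,0],
    [0,0,0],
    [0,0,0]
  ],
  "fingers": [255,255,255,255,255,255,255,255]
}}

```text
t: 15.42
tool_pos: [0.3887, -0.0033, 0.3416]
tcp_rot: [0.66, 0.647, 0.267, -0.273]
contact_force: [-0.3, 0.2, -2.2]
finger_gap: 0.303
gripper_force: 98.7
```

Request:
{"op": "step_arm", "data": {
  "turn": [
    [0,0,0],
    [0,0,0],
    [0,0,0],
    [0,0,0]
  ],
  "delta_pos": [
    [0,0,0],
    [0,0,0],
    [0,0,0],
    [0,0,0]
  ],
  "fingers": [255,255,255,255]
}}

```text
t: 15.92
tool_pos: [0.3884, -0.003, 0.3425]
tcp_rot: [0.66, 0.648, 0.266, -0.271]
contact_force: [-0.2, 0.9, -2.8]
finger_gap: 0.307
gripper_force: 98.7
```

Run:
```python
from h import *
from scipy.spatial.transform import Rotation as Ro
s=read_state();print(s['tool_pos'],Ro.from_quat(s['tcp_rot']).as_matrix()[:,0],s['joints'].round(2),abs(s['qd']).max())
sc=shot('scene','scene7'); d=shot('side','side7')
b=cv2.resize(sc['color'],(480,360)); a=cv2.resize(d['color'][100:380,150:463],(320,286))
cv2.imwrite('pics/c7.png',np.hstack([b,np.vstack([a,np.zeros((74,320,3),np.uint8)])]))
```

```text
[ 0.38839811 -0.00296076  0.34249187] [0.01929441 0.71141845 0.70250375] [-0.7   0.14  1.56  0.61  1.94 -0.6 ] 0.0023671370170620827
```

View pics/c7.png

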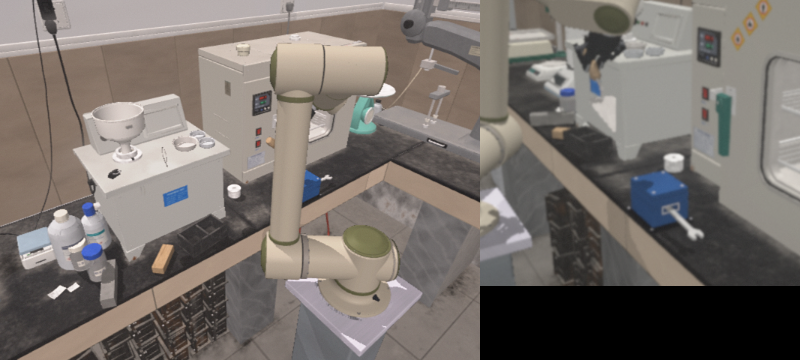

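The side view shows the spanner home in the rack. The trowel is held well above the bench with its blade sloping down (about (603,105) in the crop), and the mould, tin and block look unmoved. The tool axis is at 45° and the arm is still, so I'm handing in.

```bash
python3 -c "
from h import *
print(job.close_job())"
```

```text
the job is handed in; nothing more can be done
None
```

The job is handed in, and no verdict came back: the spanner is home against its stop and released, and the trowel is held still in the air, point-down at about 45°, clear of rack and analyser.

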